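# Close up a water filter: cartridge in, cover offered up to its screw holes

### The arm

A 6-joint arm with a two-finger parallel gripper is mounted at the origin on a cart in front of the work surface, level with it; the furniture and walls round the work are solid. World frame = base frame: x ahead of the robot, y to its left, z up, the work surface at z = 0. Lengths are in mm, angles in rad, forces in N, time in s.
With the tool pointing down it reaches from about 350 to 950 mm from the base axis. Payload 17.4 kg.
Tool frame: the origin (TCP) lies midway between the tips of the shut fingers; the grasp point (between the pads) lies 19 mm behind it; z points along the fingers, y is the line along which they close (so a half turn about z gives the same grasp; the last joint's range is limited). The gripper opens to 93 mm and grips with 3 to 60 N. Pads are 15 mm wide; open, the fingers measure 128 mm over their backs; the gripper's body (75 mm by 188 mm) begins 65 mm behind the grasp point.
Start: joints at [-1.2, 0.116, 1.442, -0, 1.584, -0.038], TCP at [268.31, -619.389, 218.646] pointing down, gripper open.
Joint ranges: [-2.83, 2.83], [-0.83, 2.19], [0.07, 2.5], [-1.14, 4.28], [0.01, 3], [-2.97, 2.97]. Speed limits (rad/s): [1.89, 1.89, 2.22, 3.14, 3.14, 3.14].

### API

Orientations are given as a rotation vector (axis times angle).
In Python, from cell import arm, eyes gives the robot as it stands.
- The arm moves only by the shell command python3 -m creep 'ROWS'. ROWS is JSON, a list of rows, each an object of numbers: "ax", "ay", "az": the turn, a rotation vector about the tool's x, y, z in rad; "x", "y", "z": the shift along the tool's x, y, z in cm; "claw": the closure, from -1 (fully open) to 1 (shut). A call has 1 to 12 rows; each row shifts and turns the commanded pose from where the row before left it, along the tool's axes as they then stand; what a row does not reach is not made up. A row lasts 1/12 s, in which the tool goes at most 41.7 mm and 7.16 degrees, less where a joint would pass 70% of its speed; a pose out of reach is approached as far as the arm can. A call is refused whole if a number of a shift passes 4.17 or a number of a turn 0.125, either way. A call with a gripper value outside its range is refused whole. The fingers move at their own pace and stop on an object; the grip force is fixed at half the most. Time passes only in rows, so rows that do not move let the fingers close. It gives the time, the measured TCP pose, the force, the opening and the grip force at its end, in the units of the state.
- arm.get_obs(): the state, without advancing time (a new reading comes with each control period).
- eyes.camera(name): name is "side" or "top"; returns a dict with "img" (384x512x3 uint8, red, green, blue), "depth" (384x512 float32, mm along the optical axis (not along the pixel's ray), 0 where there is no reading), "fov_y" (degrees; the focal length in pixels is half the picture's height over the tangent of half this angle, whatever the lens; pixels are square), "cx", "cy" (the principal point, pixels), "rvec" (rotation vector, rad) and "tvec" (3), from world to camera coordinates, as OpenCV has them. Camera axes: x right, y down, z forward; pixel columns grow to the right and rows downward; lengths in mm; the calibration is good to about 2 mm. A picture is of the moment at which its call begins.
- arm.job_done(): hands the job in; it is judged then, once.
The state is a dict: "time_s": time; "joint_positions": joint angles; "qd": joint speeds; "tau": joint torques, N m; "tcp_pos": TCP position; "tcp_rot": TCP orientation; "ft_force": force on the tool from outside, world axes, zero at the start; "torque": the same for the moment, N m; "width": opening from 0.0 (shut) to 1.0 (fully open); "grip_force": force on a finger pad.
Only numpy, scipy, OpenCV 4.12 (cv2) and the standard library are available. Lean on these libraries where they do the work, as an engineer would, in place of code of your own. Each camera call takes 0.05 s, during which the arm holds its last target. There are 200 camera calls.

### The job

Fit the new cartridge into the well of the water-filter housing, spigot up and standing fully home on the well floor, and let go of it. Then offer up the cover so that I can start the four screws by hand: hold it level and still about 15 mm above the flange, its raised block upward and each of its four holes straight above a threaded hole (either way round), without ever letting it touch the housing, because the greased seal ring must stay in its groove. Finish while still holding the cover there with the gripper; leave the pen and the tape alone.

Things in the scene. Friction and masses are not known exactly. Their poses are not given: they have to be found in the camera images.
- filter_housing: White water-filter housing fixed on the worktop, 84 mm high. Origin: centre of underside. Flat flange 124 (x) by 92 (y) by 12 mm, top at z = 84 mm. In its middle an open round well, 62 mm across, floor at z = 14 mm, black seal ring round the mouth. Four threaded holes with brass inserts, 9 mm across, at x = +-50, y = +-34 mm. Two ports stick out to x = +-60 mm below the flange.
- cover: White cover, loose, flat on the worktop, right way up, 0.15-0.31 kg. Origin: centre of underside. Plate 124 (x) by 92 (y) by 8 mm, four 9 mm holes at x = +-50, y = +-34 mm. Raised block 58 (x) by 46 (y) mm, upright sides, top at z = 45 mm (vent screw to 47): grip its 46 mm width. Hollow below (46 by 34 mm, 40 mm deep) for the cartridge's spigot. A half turn about z looks and fits the same.
- cartridge: New round filter cartridge, loose, standing upright on the worktop, 0.12-0.26 kg. Origin: centre of underside; z its axis. Body 54 mm in diameter, z = 0 to 66 mm; on top a round spigot 22 mm in diameter, z = 66 to 98 mm, to grip it by. 4 mm clearance all round in the well; home, the body ends 4 mm below the flange's top and the spigot stands 28 mm above it.
- well_floor (a point): Centre of the well's floor, in the housing, 14 mm above its underside. Mind the room above the work: a wall cabinet hangs behind it from z = 0.45 m upward, its front at x = 0.67 m, y = -0.42 to 0.14 m; swing the arm past it tucked in.
- thread0 (a point): Mouth of the housing's threaded hole at x = +50, y = +34 mm in its frame, on the flange's top face.
- thread2 (a point): Mouth of the housing's threaded hole at x = -50, y = -34 mm in its frame, on the flange's top face.
- cover_hole0 (a point): Lower mouth of the cover's hole at x = +50, y = +34 mm in its frame, on its underside.
- cover_hole2 (a point): Lower mouth of the cover's hole at x = -50, y = -34 mm in its frame, on its underside.
- pen: A marker pen lying on the worktop, 135 mm long, 17 mm thick; a bystander to leave alone. Origin: centre of its underside.
- tape: A roll of masking tape lying flat, 104 mm across, 25 mm high; a bystander. Origin: centre of its underside.

How it is judged:
By the outcome, as a careful person would: the job done as asked, in the order asked, and still so for the second after the job is handed in, while the arm keeps its last pose, push and grip.
It also fails if it takes over 69 s, if anything falls off the work surface, if the arm or the gripper's body presses on something with over 40 N, if the wrist force passes 120 N, or if a joint passes its speed limit or range.

## Working session

There is one attempt and no reset: what is moved stays moved. The work goes in short steps, Python scripts to look and compute and a shell command to move; the robot and the scene stay as the last step left them, time stands still between calls to the robot, and variables do not carry over. Pictures are saved under pics/ and viewed, at most 10 in all, crops included, and the job is handed in when it is done.

```bash
ls; mkdir -p pics; cat > h.py <<'E'
import numpy as np,cv2
from cell import arm,eyes
def shot(n,f=None):
    c=eyes.camera(n)
    if f: cv2.imwrite('pics/'+f,c['img'][...,::-1])
    c['f']=c['img'].shape[0]/2/np.tan(np.radians(c['fov_y'])/2)
    c['R']=cv2.Rodrigues(np.array(c['rvec'],float))[0];c['t']=np.array(c['tvec'],float).ravel()
    return c
def ray(c,uv,z):
    uv=np.atleast_2d(uv).astype(float)
    d=np.c_[(uv[:,0]-c['cx'])/c['f'],(uv[:,1]-c['cy'])/c['f'],np.ones(len(uv))]@c['R']
    o=-c['R'].T@c['t']
    return o+d*((z-o[2])/d[:,2])[:,None]
def cloud(c):
    v,u=np.mgrid[:c['img'].shape[0],:c['img'].shape[1]];d=c['depth']
    P=np.stack([(u-c['cx'])/c['f']*d,(v-c['cy'])/c['f']*d,d],-1)
    return (P-c['t'])@c['R']
def proj(c,p):
    q=c['R']@np.asarray(p,float)+c['t'];return q[:2]/q[2]*c['f']+[c['cx'],c['cy']]
E
python3 - <<'E'
from h import *
for n in('top','side'):
    c=shot(n,n+'0.png');print(n,c['fov_y'],c['cx'],c['cy'],-c['R'].T@c['t'],c['R'][2])
print(arm.get_obs())
E
```

```text
pics
top 43.67611315383024 259.8294139222761 200.0677556990149 [ 159.22653594   23.99352872 1557.3124428 ] [ 0.24149909 -0.00926286 -0.97035683]
side 53.92581246715202 247.63541230218843 197.39721880640917 [379.3389694  958.46924859 881.88137018] [ 0.13857963 -0.74501981 -0.65248845]
{'time_s': 0.1, 'joint_positions': array([-1.19979440e+00,  1.16431441e-01,  1.44217593e+00, -2.87990720e-05,
        1.58400263e+00, -3.78147173e-02]), 'qd': array([ 2.45215360e-04, -1.02777061e-03,  2.57073292e-04, -1.83478318e-05,
        2.84286729e-04,  7.84714901e-04]), 'tau': array([ 2.46481693e-03, -7.22893882e+01, -6.23863149e+01,  7.82536296e-02,
        2.27790984e-02, -7.36592824e-05]), 'tcp_pos': array([ 268.2389482 , -619.22021665,  217.99743347]), 'tcp_rot': array([-3.07521106e+00, -6.37501847e-01,  3.09502330e-04]), 'ft_force': array([ 0.02815761,  0.21074003, -0.31445765]), 'torque': array([-0.00155581,  0.01861938, -0.03222499]), 'grip_force': 0.0, 'width': 0.9980009704471889}
```

View pics/top0.png

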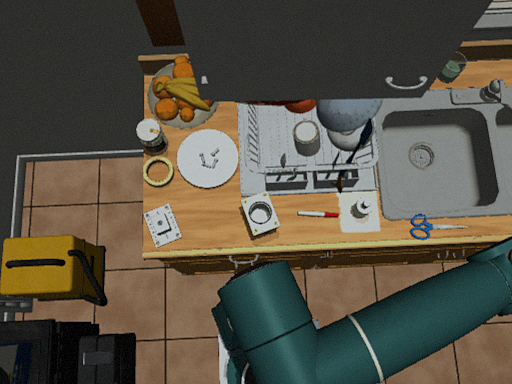

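View pics/side0.png

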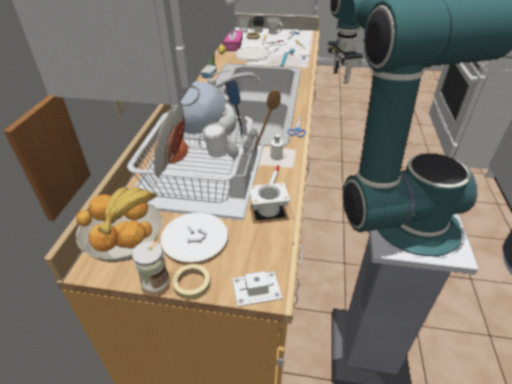

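Top view: cover at (160,226), housing at (260,214), cartridge at (363,209) on a pale cloth, pen at (318,214) and tape at (158,170). The side view shows the same layout. Next I measure from the depth cloud and take one enlarged crop.

```bash
python3 - <<'E'
from h import *
from scipy import ndimage as nd
c=shot('top');P=cloud(c);I=c['img']
cr=I[185:255,140:390];cv2.imwrite('pics/crop.png',cv2.resize(cr[...,::-1],None,fx=3.2,fy=3.2,interpolation=cv2.INTER_CUBIC))
def rep(name,box,zl,zh,white=True):
    u0,u1,v0,v1=box;m=np.zeros(I.shape[:2],bool);m[v0:v1,u0:u1]=1
    m&=(P[...,2]>zl)&(P[...,2]<zh)&(c['depth']>0)
    if white: m&=(I.min(-1)>120)&(np.ptp(I.astype(int),axis=-1)<45)
    l,n=nd.label(m); 
    if n==0: print(name,'none');return
    k=1+np.argmax(nd.sum(m,l,range(1,n+1)));m=nd.binary_fill_holes(l==k)
    uv=np.argwhere(m)[:,::-1];z=np.median(P[l==k][:,2]);W=ray(c,uv,z)
    r=cv2.minAreaRect(W[:,:2].astype(np.float32));print(name,len(uv),z.round(1),W.mean(0).round(1),r)
rep('housing',(235,285,190,240),70,100)
rep('cover plate',(135,190,200,250),3,60)
rep('cover block',(135,190,200,250),35,60)
rep('cart body',(345,385,190,235),52,75,False)
rep('cart spig',(345,385,190,235),85,115,False)
for n in [(390,220),(260,230)]: print(P[n[1]-10,n[0]])
E
```

```text
housing 1066 83.2 [485.   11.9  83.2] ((485.5786437988281, 12.073501586914062), (121.33285522460938, 89.495361328125), 17.50436782836914)
cover plate 998 10.0 [474.7 334.5  10. ] ((475.30401611328125, 334.64373779296875), (122.57071685791016, 90.91466522216797), 20.76997947692871)
cover block 252 44.6 [475.7 335.6  44.6] ((475.7662658691406, 335.6465148925781), (56.979068756103516, 46.40386962890625), 20.984407424926758)
cart body 224 64.8 [ 495.8 -321.7   64.8] ((496.0126647949219, -321.457763671875), (51.3991584777832, 52.01018142700195), 41.371891021728516)
cart spig 43 95.4 [ 496.1 -322.1   95.4] ((495.8744201660156, -322.121337890625), (19.724464416503906, 21.111286163330078), 41.469120025634766)
[ 491.53498148 -421.93305001    1.08403532]
[476.64132663  11.90052835  10.29923375]
```

View pics/crop.png

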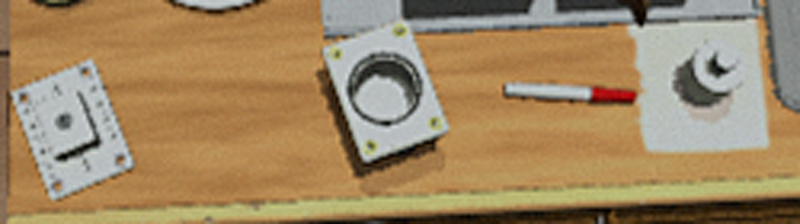

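```bash
cat >> h.py <<'E'
def go(x,y,z,yaw=None):
    o=arm.get_obs();R=cv2.Rodrigues(o['tcp_rot'])[0]
    d=R.T@(np.array([x,y,z])-o['tcp_pos'])/10
    yw=np.degrees(np.arctan2(R[1,0],R[0,0]))
    print('t',round(o['time_s'],2),'tcp',o['tcp_pos'].round(1),'yaw',yw.round(2),'tilt',R[:2,2].round(4),'cm',d.round(2),
      'az',None if yaw is None else round(float(-np.radians(yaw-yw)),4),'F',o['ft_force'].round(1),'w',round(93*o['width'],1),'g',round(o['grip_force'],1))
E
python3 - <<'E'
from h import *
go(496,-322,218)
c=shot('top');P=cloud(c);P=P[c['depth']>0]
for y0,y1 in((-420,-220),(-220,-100),(-100,120),(120,440)):
  s=(P[:,1]>y0)&(P[:,1]<y1)&(P[:,2]<450)
  print(y0,[(x,int(P[s&(P[:,0]>x)&(P[:,0]<x+20)][:,2].max(initial=-1))) for x in range(520,660,20)])
E
```

```text
t 0.15 tcp [ 268.3 -619.2  218.1] yaw 23.42 tilt [-0.0003  0.0008] cm [ 3.271e+01 -1.822e+01  3.000e-02] az None F [0.1 0.1 0.2] w 93.2 g 0.0
-420 [(520, 68), (540, 22), (560, 158), (580, 155), (600, 248), (620, 273), (640, 317)]
-220 [(520, 322), (540, 187), (560, 226), (580, 165), (600, 234), (620, 130), (640, 221)]
-100 [(520, 90), (540, 89), (560, 226), (580, 224), (600, 218), (620, 215), (640, 157)]
120 [(520, 15), (540, 11), (560, 9), (580, 24), (600, 34), (620, 31), (640, 32)]
```

```bash
python3 - <<'E'
from h import *
Q=[]
for n in('top','side'):
  c=shot(n);P=cloud(c);P=P[c['depth']>0]
  print(n)
  for y in range(-420,121,30):
    s=(P[:,1]>y)&(P[:,1]<y+30)&(P[:,2]<450)
    print(y,[(x,int(np.sort(P[s&(P[:,0]>x)&(P[:,0]<x+15)][:,2])[-2:][0]) if (s&(P[:,0]>x)&(P[:,0]<x+15)).sum()>1 else -1) for x in range(510,600,15)])
E
```

```text
top
-420 [(510, 9), (525, 8), (540, 8), (555, 10), (570, 10), (585, 8)]
-390 [(510, 5), (525, 6), (540, 4), (555, 22), (570, 16), (585, 20)]
-360 [(510, 67), (525, 1), (540, 5), (555, 20), (570, 9), (585, 146)]
-330 [(510, 70), (525, 3), (540, 4), (555, 23), (570, 45), (585, 149)]
-300 [(510, 5), (525, 4), (540, 4), (555, 124), (570, 127), (585, 152)]
-270 [(510, 3), (525, 7), (540, 6), (555, 150), (570, 155), (585, 152)]
-240 [(510, 4), (525, 4), (540, 158), (555, 144), (570, 126), (585, 164)]
-210 [(510, 332), (525, 212), (540, 162), (555, 118), (570, 125), (585, 152)]
-180 [(510, 5), (525, 4), (540, 4), (555, 119), (570, 129), (585, 152)]
-150 [(510, 3), (525, 5), (540, 4), (555, 127), (570, 125), (585, 151)]
-120 [(510, 3), (525, 4), (540, 5), (555, 215), (570, 226), (585, 209)]
-90 [(510, 4), (525, 3), (540, 9), (555, 124), (570, 130), (585, 178)]
-60 [(510, 8), (525, 7), (540, 4), (555, 123), (570, 126), (585, 154)]
-30 [(510, 87), (525, 89), (540, 86), (555, 122), (570, 125), (585, 150)]
0 [(510, 89), (525, 90), (540, 85), (555, 15), (570, 9), (585, 152)]
30 [(510, 86), (525, 
[... 899 characters left out ...]
150 [(510, 2), (525, 1), (540, 3), (555, 111), (570, 126), (585, 148)]
-120 [(510, -1), (525, -1), (540, -1), (555, 218), (570, 218), (585, 212)]
-90 [(510, -1), (525, -1), (540, -1), (555, 123), (570, 127), (585, 187)]
-60 [(510, -1), (525, -1), (540, 0), (555, 74), (570, 125), (585, 150)]
-30 [(510, 87), (525, 86), (540, 85), (555, 102), (570, 127), (585, 150)]
0 [(510, 86), (525, 87), (540, 86), (555, 20), (570, 8), (585, 150)]
30 [(510, 87), (525, 86), (540, 82), (555, 21), (570, 9), (585, 9)]
60 [(510, 86), (525, 85), (540, 3), (555, 19), (570, 17), (585, 19)]
90 [(510, 3), (525, 2), (540, 2), (555, 2), (570, 2), (585, 2)]
120 [(510, 3), (525, 2), (540, 2), (555, 2), (570, 2), (585, 2)]
```

```bash
python3 - <<'E'
from h import *
for n in('top','side'):
  c=shot(n);P=cloud(c);P=P[c['depth']>0]
  s=(P[:,1]>-270)&(P[:,1]<-130)&(P[:,2]<440)&(P[:,2]>40)&(P[:,0]>380)&(P[:,0]<540)
  q=P[s];q=q[np.argsort(q[:,0])];print(n,len(q));print(q[::max(1,len(q)//12)].round())
E
```

```text
top 92
[[ 478. -205.  322.]
 [ 483. -205.  294.]
 [ 487. -202.  332.]
 [ 490. -202.  331.]
 [ 492. -200.  325.]
 [ 494. -201.  326.]
 [ 498. -204.  339.]
 [ 502. -200.  319.]
 [ 504. -202.  339.]
 [ 509. -204.  332.]
 [ 513. -202.  327.]
 [ 519. -205.  327.]
 [ 525. -206.  235.]
 [ 538. -208.  189.]]
side 309
[[ 480. -204.  303.]
 [ 486. -203.  299.]
 [ 491. -206.  330.]
 [ 496. -199.  297.]
 [ 499. -201.  299.]
 [ 503. -200.  321.]
 [ 508. -209.  331.]
 [ 513. -199.  296.]
 [ 516. -207.  251.]
 [ 519. -208.  246.]
 [ 523. -202.  290.]
 [ 528. -210.  297.]
 [ 537. -212.  183.]]
```

The spoon head sits around (478–530, −205, 245–340), so I'll turn the tool to about 35° yaw and route around it at x≈370.

```bash
python3 -m creep '[{"x":2.9,"y":-1.6},{"x":2.9,"y":-1.6},{"x":2.9,"y":-1.6},{"x":2.9,"y":-1.6},{"x":2.9,"y":-1.6},{"x":2.9,"y":-1.6},{"x":2.9,"y":-1.6},{"x":2.9,"y":-1.6},{"x":2.9,"y":-1.6},{"x":2.9,"y":-1.6},{"az":-0.1},{"az":-0.1}]'; python3 -c "
from h import *
go(496,-322,130)"
```

```text
t 0.4 tcp [ 268.3 -619.4  218.6] yaw 23.42 tilt [-0.      0.0001] cm [ 32.71 -18.23   8.86] az None F [-1.  -0.4  0.7] w 93.1 g 0.0validation failed for argument at $[0]...
```

```bash
python3 -m creep '[{"ax":0,"ay":0,"az":0,"x":2.9,"y":-1.6,"z":0,"claw":-1}]'; python3 -c "
from h import *
go(496,-322,130)"
```

```text
time_s: 0.48
tcp_pos: [286.4, -595.3, 217.9]
tcp_rot: [-3.077, -0.633, 0.002]
ft_force: [-0.3, -0.7, -0.3]
width: 0.999
grip_force: 0.0
t 0.48 tcp [ 286.4 -595.3  217.9] yaw 23.25 tilt [-0.0011 -0.0001] cm [ 30.06 -16.83   8.77] az None F [-0.3 -0.7 -0.3] w 92.9 g 0.0
```

```bash
python3 -m creep '[{"ax":0,"ay":0,"az":0,"x":2.9,"y":-1.6,"z":0,"claw":-1},{"ax":0,"ay":0,"az":0,"x":2.9,"y":-1.6,"z":0,"claw":-1},{"ax":0,"ay":0,"az":0,"x":2.9,"y":-1.6,"z":0,"claw":-1},{"ax":0,"ay":0,"az":0,"x":2.9,"y":-1.6,"z":0,"claw":-1},{"ax":0,"ay":0,"az":0,"x":2.9,"y":-1.6,"z":0,"claw":-1},{"ax":0,"ay":0,"az":0,"x":2.9,"y":-1.6,"z":0,"claw":-1},{"ax":0,"ay":0,"az":0,"x":2.9,"y":-1.6,"z":0,"claw":-1},{"ax":0,"ay":0,"az":0,"x":2.9,"y":-1.6,"z":0,"claw":-1},{"ax":0,"ay":0,"az":0,"x":2.9,"y":-1.6,"z":0,"claw":-1},{"ax":0,"ay":0,"az":-0.1,"x":0,"y":0,"z":0,"claw":-1},{"ax":0,"ay":0,"az":-0.1,"x":0,"y":0,"z":0,"claw":-1},{"ax":0,"ay":0,"az":0,"x":0,"y":0,"z":0,"claw":-1}]'; python3 -c "
from h import *
go(496,-322,130)"
```

```text
time_s: 1.48
tcp_pos: [471.2, -356.7, 218.7]
tcp_rot: [2.994, 0.951, 0.0]
ft_force: [0.2, -0.0, -0.2]
width: 1.0
grip_force: 0.0
t 1.48 tcp [ 471.2 -356.7  218.7] yaw 35.23 tilt [ 0.0001 -0.0001] cm [ 4.03 -1.41  8.87] az None F [ 0.2 -0.  -0.2] w 93.0 g 0.0
```

Tracks well. I'll move above the cartridge and take one look.

```bash
python3 -m creep '[{"ax":0,"ay":0,"az":0,"x":2,"y":-0.7,"z":2.5,"claw":-1},{"ax":0,"ay":0,"az":0,"x":2,"y":-0.7,"z":2.5,"claw":-1},{"ax":0,"ay":0,"az":0,"x":0,"y":0,"z":2.5,"claw":-1},{"ax":0,"ay":0,"az":0,"x":0,"y":0,"z":1.3,"claw":-1},{"ax":0,"ay":0,"az":0,"x":0,"y":0,"z":0,"claw":-1}]'; python3 -c "
from h import *
go(496,-322,75)
a=shot('side');u,v=proj(a,[496,-322,100]).astype(int);print(u,v)
b=shot('top');p,q=proj(b,[496,-322,100]).astype(int);print(p,q)
cv2.imwrite('pics/c1.png',np.hstack([cv2.resize(x['img'][s-35:s+35,r-35:r+35][...,::-1],(400,400),interpolation=cv2.INTER_CUBIC) for x,r,s in((a,u,v),(b,p,q))]))"
```

```text
time_s: 1.9
tcp_pos: [494.4, -322.5, 127.6]
tcp_rot: [-2.995, -0.937, 0.004]
ft_force: [-0.1, -0.1, -0.3]
width: 0.998
grip_force: 0.0
t 1.9 tcp [ 494.4 -322.5  127.6] yaw 34.75 tilt [-0.0036  0.0024] cm [0.16 0.07 5.26] az None F [-0.1 -0.1 -0.3] w 92.8 g 0.0
276 134
366 203
```

View pics/c1.png

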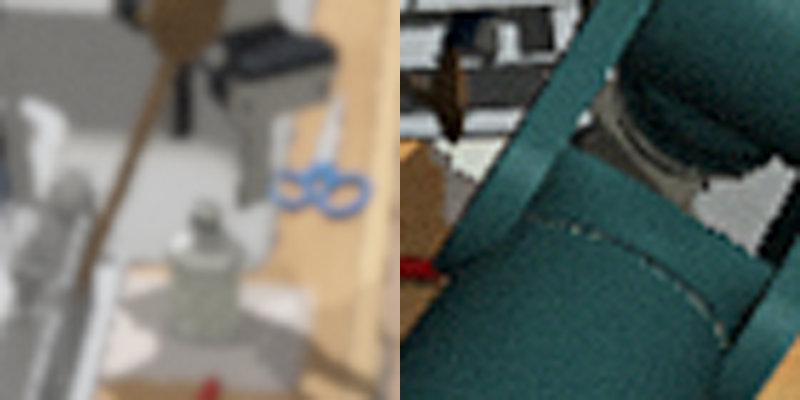

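The side view shows the spigot at enlarged (203,215), between and below the open fingers at (183,110) and (248,160). The top view is blocked by the arm. Going down to grip.

```bash
python3 -m creep '[{"ax":0,"ay":0,"az":0,"x":0,"y":0,"z":1.7,"claw":-1},{"ax":0,"ay":0,"az":0,"x":0,"y":0,"z":1.7,"claw":-1},{"ax":0,"ay":0,"az":0,"x":0,"y":0,"z":1.7,"claw":-1},{"ax":0,"ay":0,"az":0,"x":0,"y":0,"z":0,"claw":-1},{"ax":0,"ay":0,"az":0,"x":0,"y":0,"z":0,"claw":1},{"ax":0,"ay":0,"az":0,"x":0,"y":0,"z":0,"claw":1},{"ax":0,"ay":0,"az":0,"x":0,"y":0,"z":0,"claw":1},{"ax":0,"ay":0,"az":0,"x":0,"y":0,"z":0,"claw":1},{"ax":0,"ay":0,"az":0,"x":0,"y":0,"z":0,"claw":1},{"ax":0,"ay":0,"az":0,"x":0,"y":0,"z":0,"claw":1},{"ax":0,"ay":0,"az":0,"x":0,"y":0,"z":0,"claw":1},{"ax":0,"ay":0,"az":0,"x":0,"y":0,"z":0,"claw":1}]'; python3 -c "
from h import *
go(496,-322,75)"
```

```text
time_s: 3.0
tcp_pos: [495.6, -322.9, 79.7]
tcp_rot: [2.997, 0.942, 0.0]
ft_force: [1.0, 0.3, 0.4]
width: 0.478
grip_force: 0.0
t 3.0 tcp [ 495.6 -322.9   79.7] yaw 34.88 tilt [ 0.0001 -0.    ] cm [ 0.08 -0.06  0.47] az None F [1.  0.3 0.4] w 44.5 g 0.0
```

```bash
python3 -m creep '[{"ax":0,"ay":0,"az":0,"x":0,"y":0,"z":0.4,"claw":1},{"ax":0,"ay":0,"az":0,"x":0,"y":0,"z":0,"claw":1},{"ax":0,"ay":0,"az":0,"x":0,"y":0,"z":0,"claw":1},{"ax":0,"ay":0,"az":0,"x":0,"y":0,"z":0,"claw":1},{"ax":0,"ay":0,"az":0,"x":0,"y":0,"z":0,"claw":1},{"ax":0,"ay":0,"az":0,"x":0,"y":0,"z":0,"claw":1},{"ax":0,"ay":0,"az":0,"x":0,"y":0,"z":0,"claw":1},{"ax":0,"ay":0,"az":0,"x":0,"y":0,"z":0,"claw":1},{"ax":0,"ay":0,"az":0,"x":0,"y":0,"z":0,"claw":1}]'; python3 -c "
from h import *
go(496,-322,200)"
```

```text
time_s: 3.75
tcp_pos: [495.6, -322.9, 75.6]
tcp_rot: [-2.997, -0.942, 0.0]
ft_force: [0.1, -0.0, -2.3]
width: 0.231
grip_force: 29.7
t 3.75 tcp [ 495.6 -322.9   75.6] yaw 34.88 tilt [-0.0001  0.    ] cm [  0.09  -0.05 -12.44] az None F [ 0.1 -0.  -2.3] w 21.5 g 29.7
```

Gripped (21.5 mm, 30 N). Lift about 130 mm.

```bash
python3 -m creep '[{"ax":0,"ay":0,"az":0,"x":0,"y":0,"z":-0.7,"claw":1},{"ax":0,"ay":0,"az":0,"x":0,"y":0,"z":-1.6,"claw":1},{"ax":0,"ay":0,"az":0,"x":0,"y":0,"z":-2.2,"claw":1},{"ax":0,"ay":0,"az":0,"x":0,"y":0,"z":-2.4,"claw":1},{"ax":0,"ay":0,"az":0,"x":0,"y":0,"z":-2.4,"claw":1},{"ax":0,"ay":0,"az":0,"x":0,"y":0,"z":-2.2,"claw":1},{"ax":0,"ay":0,"az":0,"x":0,"y":0,"z":-1.0,"claw":1},{"ax":0,"ay":0,"az":0,"x":0,"y":0,"z":0,"claw":1}]'; python3 -c "
from h import *
go(370,-310,200)"
```

```text
time_s: 4.42
tcp_pos: [496.3, -323.4, 203.5]
tcp_rot: [2.994, 0.941, 0.004]
ft_force: [0.4, -0.2, -1.5]
width: 0.231
grip_force: 29.8
t 4.42 tcp [ 496.3 -323.4  203.5] yaw 34.88 tilt [ 0.0031 -0.0022] cm [-9.59 -8.32  0.31] az None F [ 0.4 -0.2 -1.5] w 21.5 g 29.8
```

```bash
python3 -m creep '[{"ax":0,"ay":0,"az":0,"x":-1.0,"y":-0.9,"z":0,"claw":1},{"ax":0,"ay":0,"az":0,"x":-2.1,"y":-1.8,"z":0,"claw":1},{"ax":0,"ay":0,"az":0,"x":-2.1,"y":-1.8,"z":0,"claw":1},{"ax":0,"ay":0,"az":0,"x":-2.1,"y":-1.8,"z":0,"claw":1},{"ax":0,"ay":0,"az":0,"x":-1.6,"y":-1.4,"z":0,"claw":1},{"ax":0,"ay":0,"az":0,"x":-0.7,"y":-0.6,"z":0,"claw":1},{"ax":0,"ay":0,"az":0,"x":1.0,"y":-1.4,"z":0,"claw":1},{"ax":0,"ay":0,"az":0,"x":1.4,"y":-2.0,"z":0,"claw":1},{"ax":0,"ay":0,"az":0,"x":1.4,"y":-2.0,"z":0,"claw":1},{"ax":0,"ay":0,"az":0,"x":1.4,"y":-2.0,"z":0,"claw":1},{"ax":0,"ay":0,"az":0,"x":1.0,"y":-1.4,"z":0,"claw":1},{"ax":0,"ay":0,"az":0,"x":0,"y":0,"z":0,"claw":1}]'; python3 -c "
from h import *
go(370,12,200)"
```

```text
time_s: 5.42
tcp_pos: [370.2, -199.8, 199.9]
tcp_rot: [-2.995, -0.944, -0.0]
ft_force: [-0.4, 0.7, -0.1]
width: 0.228
grip_force: 29.8
t 5.42 tcp [ 370.2 -199.8  199.9] yaw 34.99 tilt [-0.0001  0.0009] cm [ 1.213e+01 -1.736e+01  1.000e-02] az None F [-0.4  0.7 -0.1] w 21.2 g 29.8
```

```bash
python3 -m creep '[{"ax":0,"ay":0,"az":0,"x":0.9,"y":-1.3,"z":0,"claw":1},{"ax":0,"ay":0,"az":0,"x":1.4,"y":-2.0,"z":0,"claw":1},{"ax":0,"ay":0,"az":0,"x":1.4,"y":-2.0,"z":0,"claw":1},{"ax":0,"ay":0,"az":0,"x":1.4,"y":-2.0,"z":0,"claw":1},{"ax":0,"ay":0,"az":0,"x":1.4,"y":-2.0,"z":0,"claw":1},{"ax":0,"ay":0,"az":0,"x":1.4,"y":-2.0,"z":0,"claw":1},{"ax":0,"ay":0,"az":0,"x":1.4,"y":-2.0,"z":0,"claw":1},{"ax":0,"ay":0,"az":0,"x":1.4,"y":-2.0,"z":0,"claw":1},{"ax":0,"ay":0,"az":0,"x":0.9,"y":-1.3,"z":0,"claw":1},{"ax":0,"ay":0,"az":0.1,"x":0.5,"y":-0.7,"z":0,"claw":1},{"ax":0,"ay":0,"az":0.1,"x":0,"y":0,"z":0,"claw":1},{"ax":0,"ay":0,"az":0.05,"x":0,"y":0,"z":0,"claw":1}]'; python3 -c "
from h import *
go(485.5,12,200,20.8)"
```

```text
time_s: 6.42
tcp_pos: [370.6, 9.5, 199.9]
tcp_rot: [-3.092, -0.554, 0.001]
ft_force: [0.2, -0.3, -2.7]
width: 0.231
grip_force: 29.8
t 6.42 tcp [370.6   9.5 199.9] yaw 20.31 tilt [-0.001  0.   ] cm [10.87  3.75 -0.02] az -0.0086 F [ 0.2 -0.3 -2.7] w 21.5 g 29.8
```

```bash
python3 -m creep '[{"ax":0,"ay":0,"az":0,"x":0.9,"y":0.3,"z":0,"claw":1},{"ax":0,"ay":0,"az":0,"x":1.8,"y":0.6,"z":0,"claw":1},{"ax":0,"ay":0,"az":0,"x":2.1,"y":0.75,"z":0,"claw":1},{"ax":0,"ay":0,"az":0,"x":2.1,"y":0.75,"z":0,"claw":1},{"ax":0,"ay":0,"az":0,"x":2.1,"y":0.75,"z":0,"claw":1},{"ax":0,"ay":0,"az":0,"x":1.4,"y":0.5,"z":0,"claw":1},{"ax":0,"ay":0,"az":0,"x":0.5,"y":0.15,"z":0,"claw":1},{"ax":0,"ay":0,"az":0,"x":0,"y":0,"z":0,"claw":1},{"ax":0,"ay":0,"az":0,"x":0,"y":0,"z":0,"claw":1}]'; python3 - <<'E'
from h import *
go(485.5,12,150)
a=shot('side');u,v=proj(a,[485,12,110]).astype(int);print(u,v)
b=shot('top');p,q=proj(b,[485,12,110]).astype(int);print(p,q)
cv2.imwrite('pics/c2.png',np.hstack([cv2.resize(x['img'][s-40:s+40,r-40:r+40][...,::-1],(400,400),interpolation=cv2.INTER_CUBIC) for x,r,s in((a,u,v),(b,p,q))]))
from scipy import ndimage as nd
P=cloud(a)
for nm,c in(('side',a),('top',b)):
    P=cloud(c);s=(c['depth']>0)&(abs(P[...,0]-485)<80)&(abs(P[...,1]-12)<80)
    for zl,zh in((78,90),(128,186)):
        w=P[s&(P[...,2]>zl)&(P[...,2]<zh)]
        if len(w)>20:
            print(nm,zl,len(w),np.percentile(w,[2,50,98],axis=0).round(1).tolist(),cv2.minAreaRect(w[:,:2].astype(np.float32)))
E
```

```text
time_s: 7.17
tcp_pos: [485.3, 11.6, 200.0]
tcp_rot: [-3.091, -0.561, 0.002]
ft_force: [-0.3, 0.4, -2.1]
width: 0.229
grip_force: 29.8
t 7.17 tcp [485.3  11.6 200. ] yaw 20.56 tilt [-0.0013  0.    ] cm [ 0.03 -0.03  5.  ] az None F [-0.3  0.4 -2.1] w 21.3 g 29.8
268 186
259 210
side 78 510 [[422.6, -34.4, 78.7], [484.6, 25.2, 84.4], [547.5, 69.1, 88.1]] ((484.9307556152344, 14.850204467773438), (124.19082641601562, 95.57762145996094), 17.11045265197754)
side 128 245 [[459.3, 15.3, 130.0], [482.4, 33.3, 156.8], [510.2, 38.8, 184.8]] ((483.570556640625, 26.426042556762695), (51.73185729980469, 28.057458877563477), 5.1608686447143555)
top 78 172 [[456.2, -38.1, 78.4], [475.9, -16.9, 83.2], [525.4, 69.9, 89.0]] ((484.6004943847656, 17.905616760253906), (127.49491119384766, 62.73275375366211), 75.96261596679688)
top 128 60 [[457.8, -13.0, 130.4], [462.1, 9.5, 150.2], [483.8, 32.6, 185.7]] ((468.05230712890625, 7.11713981628418), (18.094087600708008, 49.31784439086914), 19.639019012451172)
```

View pics/c2.png

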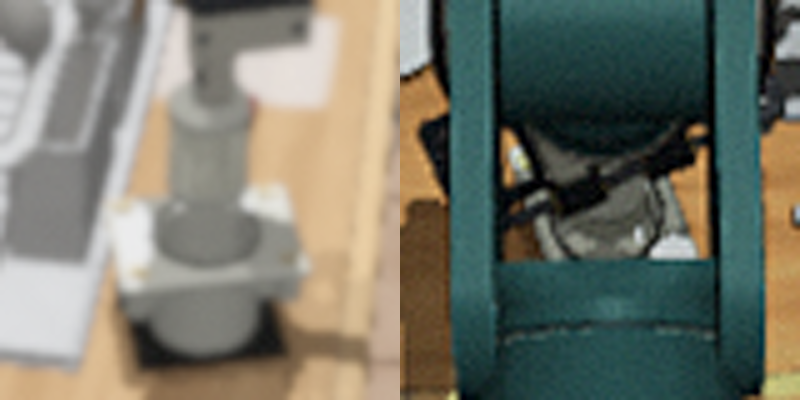

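Side view: the cartridge hangs upright directly above the well (mouth centre at about (208,232) in the crop). X and y both agree within about 1 mm. Descending in two stages.

```bash
python3 -m creep '[{"ax":0,"ay":0,"az":0,"x":0,"y":0,"z":1.0,"claw":1},{"ax":0,"ay":0,"az":0,"x":0,"y":0,"z":1.2,"claw":1},{"ax":0,"ay":0,"az":0,"x":0,"y":0,"z":1.0,"claw":1},{"ax":0,"ay":0,"az":0,"x":0,"y":0,"z":0.8,"claw":1},{"ax":0,"ay":0,"az":0,"x":0,"y":0,"z":0.8,"claw":1},{"ax":0,"ay":0,"az":0,"x":0,"y":0,"z":0.8,"claw":1},{"ax":0,"ay":0,"az":0,"x":0,"y":0,"z":0.4,"claw":1},{"ax":0,"ay":0,"az":0,"x":0,"y":0,"z":0,"claw":1}]'; python3 -c "
from h import *
go(485.5,12,89.6)"
```

```text
time_s: 7.93
tcp_pos: [485.3, 11.7, 139.5]
tcp_rot: [-3.091, -0.561, 0.002]
ft_force: [0.2, -0.7, -2.1]
width: 0.229
grip_force: 29.8
t 7.93 tcp [485.3  11.7 139.5] yaw 20.56 tilt [-0.0014  0.0001] cm [ 0.04 -0.02  4.99] az None F [ 0.2 -0.7 -2.1] w 21.3 g 29.8
```

Inside the well with no contact force; continue.

```bash
python3 -m creep '[{"ax":0,"ay":0,"az":0,"x":0,"y":0,"z":0.8,"claw":1},{"ax":0,"ay":0,"az":0,"x":0,"y":0,"z":0.8,"claw":1},{"ax":0,"ay":0,"az":0,"x":0,"y":0,"z":0.8,"claw":1},{"ax":0,"ay":0,"az":0,"x":0,"y":0,"z":0.8,"claw":1},{"ax":0,"ay":0,"az":0,"x":0,"y":0,"z":0.8,"claw":1},{"ax":0,"ay":0,"az":0,"x":0,"y":0,"z":0.5,"claw":1},{"ax":0,"ay":0,"az":0,"x":0,"y":0,"z":0.2,"claw":1},{"ax":0,"ay":0,"az":0,"x":0,"y":0,"z":0.1,"claw":1},{"ax":0,"ay":0,"az":0,"x":0,"y":0,"z":0,"claw":1}]'; python3 -c "
from h import *
go(485.5,12,89.6)"
```

```text
time_s: 8.68
tcp_pos: [485.7, 11.7, 92.6]
tcp_rot: [-3.091, -0.561, 0.0]
ft_force: [-0.1, 0.8, -1.5]
width: 0.23
grip_force: 29.8
t 8.68 tcp [485.7  11.7  92.6] yaw 20.56 tilt [-0.  0.] cm [-0.01 -0.03  0.3 ] az None F [-0.1  0.8 -1.5] w 21.4 g 29.8
```

```bash
for i in 1; do python3 -m creep '[{"ax":0,"ay":0,"az":0,"x":0,"y":0,"z":0.1,"claw":1},{"ax":0,"ay":0,"az":0,"x":0,"y":0,"z":0.1,"claw":1},{"ax":0,"ay":0,"az":0,"x":0,"y":0,"z":0.1,"claw":1},{"ax":0,"ay":0,"az":0,"x":0,"y":0,"z":0,"claw":1},{"ax":0,"ay":0,"az":0,"x":0,"y":0,"z":0,"claw":1}]'; done
```

```text
time_s: 9.1
tcp_pos: [485.7, 11.7, 89.6]
tcp_rot: [-3.091, -0.561, 0.0]
ft_force: [-0.6, -0.4, -1.6]
width: 0.23
grip_force: 29.8
```

```bash
python3 -m creep '[{"ax":0,"ay":0,"az":0,"x":0,"y":0,"z":0.05,"claw":1},{"ax":0,"ay":0,"az":0,"x":0,"y":0,"z":0.05,"claw":1},{"ax":0,"ay":0,"az":0,"x":0,"y":0,"z":0,"claw":1},{"ax":0,"ay":0,"az":0,"x":0,"y":0,"z":0,"claw":1}]'
```

```text
time_s: 9.43
tcp_pos: [485.9, 11.7, 89.0]
tcp_rot: [3.091, 0.561, 0.001]
ft_force: [-0.3, -0.7, 3.2]
width: 0.23
grip_force: 29.9
```

Contact with the floor. Open partly (about 45 mm), then rise.

```bash
python3 -m creep '[{"ax":0,"ay":0,"az":0,"x":0,"y":0,"z":0,"claw":0},{"ax":0,"ay":0,"az":0,"x":0,"y":0,"z":0,"claw":0},{"ax":0,"ay":0,"az":0,"x":0,"y":0,"z":0,"claw":0},{"ax":0,"ay":0,"az":0,"x":0,"y":0,"z":0,"claw":0},{"ax":0,"ay":0,"az":0,"x":0,"y":0,"z":0,"claw":0},{"ax":0,"ay":0,"az":0,"x":0,"y":0,"z":0,"claw":0},{"ax":0,"ay":0,"az":0,"x":0,"y":0,"z":-0.5,"claw":0},{"ax":0,"ay":0,"az":0,"x":0,"y":0,"z":-1.0,"claw":0},{"ax":0,"ay":0,"az":0,"x":0,"y":0,"z":-1.5,"claw":0},{"ax":0,"ay":0,"az":0,"x":0,"y":0,"z":-2.0,"claw":0},{"ax":0,"ay":0,"az":0,"x":0,"y":0,"z":-2.5,"claw":-1},{"ax":0,"ay":0,"az":0,"x":0,"y":0,"z":-2.5,"claw":-1}]'; python3 -c "
from h import *
go(475.5,335,190,20.8)"
```

```text
time_s: 10.43
tcp_pos: [485.4, 11.7, 190.6]
tcp_rot: [3.091, 0.561, 0.0]
ft_force: [-0.3, 0.0, 0.4]
width: 0.596
grip_force: 0.0
t 10.43 tcp [485.4  11.7 190.6] yaw 20.56 tilt [0.0002 0.    ] cm [ 10.42 -30.62   0.06] az -0.0042 F [-0.3  0.   0.4] w 55.5 g 0.0
```

```bash
python3 -m creep '[{"ax":0,"ay":0,"az":0,"x":0.5,"y":-1.5,"z":0,"claw":-1},{"ax":0,"ay":0,"az":0,"x":0.95,"y":-2.8,"z":0,"claw":-1},{"ax":0,"ay":0,"az":0,"x":0.95,"y":-2.8,"z":0,"claw":-1},{"ax":0,"ay":0,"az":0,"x":0.95,"y":-2.8,"z":0,"claw":-1},{"ax":0,"ay":0,"az":0,"x":0.95,"y":-2.8,"z":0,"claw":-1},{"ax":0,"ay":0,"az":0,"x":0.95,"y":-2.8,"z":0,"claw":-1},{"ax":0,"ay":0,"az":0,"x":0.95,"y":-2.8,"z":0,"claw":-1},{"ax":0,"ay":0,"az":0,"x":0.95,"y":-2.8,"z":0,"claw":-1},{"ax":0,"ay":0,"az":0,"x":0.95,"y":-2.8,"z":0,"claw":-1},{"ax":0,"ay":0,"az":0,"x":0.95,"y":-2.8,"z":0,"claw":-1},{"ax":0,"ay":0,"az":0,"x":0.95,"y":-2.8,"z":0,"claw":-1},{"ax":0,"ay":0,"az":0,"x":0.5,"y":-1.5,"z":0,"claw":-1}]'; python3 - <<'E'
from h import *
go(475.5,335,70,20.8)
a=shot('side');b=shot('top');o=[]
for x,p in((a,[485,12,100]),(b,[485,12,100]),(a,[475,335,30])):
    r,s=proj(x,p).astype(int);o.append(cv2.resize(x['img'][s-30:s+30,r-30:r+30][...,::-1],(260,260),interpolation=cv2.INTER_CUBIC))
cv2.imwrite('pics/c3.png',np.hstack(o))
P=cloud(a);s=(a['depth']>0)&(P[...,2]>85)&(P[...,2]<125)&(abs(P[...,0]-485)<25)&(abs(P[...,1]-12)<25);print(np.percentile(P[s],[2,50,98],axis=0).round(1))
P=cloud(b);s=(b['depth']>0)&(P[...,2]>100)&(P[...,2]<125)&(abs(P[...,0]-485)<25)&(abs(P[...,1]-12)<25);print(s.sum(),P[s].mean(0).round(1),np.percentile(P[s],[2,50,98],axis=0).round(1))
E
```

```text
time_s: 11.43
tcp_pos: [474.8, 341.4, 189.5]
tcp_rot: [-3.09, -0.562, -0.001]
ft_force: [0.6, -0.7, -0.6]
width: 0.996
grip_force: 0.0
t 11.43 tcp [474.8 341.4 189.5] yaw 20.63 tilt [0.0004 0.0008] cm [-0.16  0.63 11.95] az -0.0029 F [ 0.6 -0.7 -0.6] w 92.7 g 0.0Traceback (most recent call last):
  File "<stdin>", line 7, in <module>
    return _quantile_unchecked(
        a, q, axis, out, overwrite_input, method, keepdims, weights)
    return _ureduce(a,
                    func=_quantile_ureduce_func,
    ...<5 lines>...
                    overwrite_input=overwrite_input,
                    method=method)
    r = func(a, **kwargs)
    result = _quantile(arr,
                       quantiles=q,
    ...<2 lines>...
                       out=out,
                       weights=wgt)
    slices_having_nans = np.isnan(arr[-1, ...])
                                  ~~~^^^^^^^^^
IndexError: index -1 is out of bounds for axis 0 with size 0
```

View pics/c3.png

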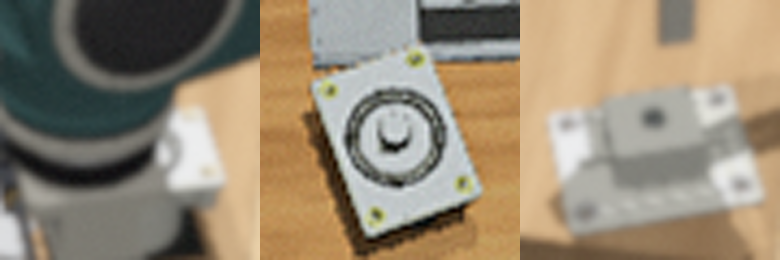

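Middle panel: the cartridge stands centred in the well with the spigot up. The right panel shows the cover free under the gripper. Next: brass inserts and cover holes.

```bash
cat > m.py <<'E'
from h import *
from scipy import ndimage as nd
def brass(c,z=84,c0=(485,12),tol=90):
    I=c['img'].astype(int);m=(np.minimum(I[...,0],I[...,1])-I[...,2]>45)
    m&=abs(I[...,0]-I[...,1])<45
    P=cloud(c);m&=(np.hypot(P[...,0]-c0[0],P[...,1]-c0[1])<tol)&(P[...,2]>60)
    l,n=nd.label(m,np.ones((3,3)));A=nd.sum(m,l,range(1,n+1));com=nd.center_of_mass(m,l,range(1,n+1))
    W=np.array([ray(c,(q[1],q[0]),z)[0,:2] for q,a in zip(com,A) if a>=4]);return W,A
def fit(W):
    M=np.array([[50,34],[50,-34],[-50,-34],[-50,34]],float);best=None
    g=M@np.array([[np.cos(.3),np.sin(.3)],[-np.sin(.3),np.cos(.3)]])
    c=(W.min(0)+W.max(0))/2
    ok=[(i,j) for i,w in enumerate(W) for j in [np.argmin(np.hypot(*(g+c-w).T))] if np.hypot(*(g[j]+c-w))<15]
    A=W[[i for i,_ in ok]];B=M[[j for _,j in ok]];a=A-A.mean(0);b=B-B.mean(0)
    th=np.arctan2((b[:,0]*a[:,1]-b[:,1]*a[:,0]).sum(),(b*a).sum());R=np.array([[np.cos(th),-np.sin(th)],[np.sin(th),np.cos(th)]])
    t=A.mean(0)-R@B.mean(0);return len(ok),t.round(2),np.degrees(th).round(2),(A-(B@R.T+t)).round(1).tolist()
E
python3 - <<'E'
from m import *
b=shot('top');W,A=brass(b);print(W.round(1).tolist(),A);print(fit(W))
a=shot('side')
# cover holes in side: dark spots inside plate
I=a['img'].astype(int);P=cloud(a);g=I.mean(-1)
pl=(a['depth']>0)&(P[...,2]>-12)&(P[...,2]<16)&(abs(P[...,0]-475)<90)&(abs(P[...,1]-335)<90)&(np.ptp(I,axis=-1)<45)
bh=cv2.morphologyEx(g.astype(np.uint8),cv2.MORPH_BLACKHAT,np.ones((9,9)))
l,n=nd.label(pl&(bh>25));
for k in range(1,n+1):
    s=l==k
    if s.sum()>=6: q=nd.center_of_mass(bh*s);print(s.sum(),np.round(q[::-1],1),ray(a,(q[1],q[0]),8).round(1))
E
```

```text
[[544.7, -5.3], [524.5, 58.8], [449.3, -36.2], [428.3, 27.3]] [ 9.  9. 10.  9.]
(4, array([486.68,  11.15]), np.float64(17.99), [[-0.0, 0.4], [0.8, -0.1], [-0.4, 0.5], [-0.4, -0.8]])
55 [274.  282.6] [[429.  310.4   8. ]]
6 [245.  288.6] [[506.  343.5   8. ]]
9 [276.6 294.2] [[417.4 347.4   8. ]]
14 [240.5 300.6] [[511.  383.3   8. ]]
8 [243.7 310.4] [[497.3 411.5   8. ]]
6 [267.4 314. ] [[434.2 412.1   8. ]]
```

```bash
python3 -m creep '[{"ax":0,"ay":0,"az":-0.003,"x":-0.1,"y":0.6,"z":1,"claw":-1},{"ax":0,"ay":0,"az":0,"x":0,"y":0,"z":2.4,"claw":-1},{"ax":0,"ay":0,"az":0,"x":0,"y":0,"z":2.4,"claw":-1},{"ax":0,"ay":0,"az":0,"x":0,"y":0,"z":2.4,"claw":-1},{"ax":0,"ay":0,"az":0,"x":0,"y":0,"z":2.4,"claw":-1},{"ax":0,"ay":0,"az":0,"x":0,"y":0,"z":2.4,"claw":-1},{"ax":0,"ay":0,"az":0,"x":0,"y":0,"z":1.5,"claw":-1},{"ax":0,"ay":0,"az":0,"x":0,"y":0,"z":0.6,"claw":-1},{"ax":0,"ay":0,"az":0,"x":0,"y":0,"z":0,"claw":-1},{"ax":0,"ay":0,"az":0,"x":0,"y":0,"z":0,"claw":-1}]'; python3 -c "
from h import *
go(475.5,335,16,20.8)"
```

```text
time_s: 12.47
tcp_pos: [476.7, 332.2, 38.3]
tcp_rot: [-3.09, -0.564, -0.001]
ft_force: [-0.7, 0.8, -0.2]
width: 0.996
grip_force: 0.0
t 12.47 tcp [476.7 332.2  38.3] yaw 20.68 tilt [0.0005 0.0002] cm [-0.02 -0.31  2.23] az -0.0021 F [-0.7  0.8 -0.2] w 92.6 g 0.0
```

```bash
python3 -m creep '[{"ax":0,"ay":0,"az":-0.002,"x":0,"y":-0.3,"z":0.8,"claw":-1},{"ax":0,"ay":0,"az":0,"x":0,"y":0,"z":0.8,"claw":-1},{"ax":0,"ay":0,"az":0,"x":0,"y":0,"z":0.6,"claw":-1},{"ax":0,"ay":0,"az":0,"x":0,"y":0,"z":0,"claw":-1},{"ax":0,"ay":0,"az":0,"x":0,"y":0,"z":0,"claw":1},{"ax":0,"ay":0,"az":0,"x":0,"y":0,"z":0,"claw":1},{"ax":0,"ay":0,"az":0,"x":0,"y":0,"z":0,"claw":1},{"ax":0,"ay":0,"az":0,"x":0,"y":0,"z":0,"claw":1},{"ax":0,"ay":0,"az":0,"x":0,"y":0,"z":0,"claw":1}]'; python3 -c "
from h import *
go(475.5,335,16,20.8)"
```

```text
time_s: 13.22
tcp_pos: [475.4, 335.7, 15.9]
tcp_rot: [-3.09, -0.568, -0.001]
ft_force: [1.4, 0.3, -0.8]
width: 0.691
grip_force: 0.0
t 13.22 tcp [475.4 335.7  15.9] yaw 20.85 tilt [0.0003 0.0002] cm [-0.01  0.07 -0.01] az 0.0008 F [ 1.4  0.3 -0.8] w 64.2 g 0.0
```

```bash
python3 -m creep '[{"ax":0,"ay":0,"az":0,"x":0,"y":0,"z":0,"claw":1},{"ax":0,"ay":0,"az":0,"x":0,"y":0,"z":0,"claw":1},{"ax":0,"ay":0,"az":0,"x":0,"y":0,"z":0,"claw":1},{"ax":0,"ay":0,"az":0,"x":0,"y":0,"z":0,"claw":1},{"ax":0,"ay":0,"az":0,"x":0,"y":0,"z":0,"claw":1},{"ax":0,"ay":0,"az":0,"x":0,"y":0,"z":0,"claw":1},{"ax":0,"ay":0,"az":0,"x":0,"y":0,"z":0,"claw":1}]'; python3 -c "
from h import *
go(475.5,335,200,17.8)"
```

```text
time_s: 13.8
tcp_pos: [475.3, 335.5, 15.7]
tcp_rot: [3.09, 0.568, 0.0]
ft_force: [0.5, -3.4, 2.2]
width: 0.492
grip_force: 30.0
t 13.8 tcp [475.3 335.5  15.7] yaw 20.84 tilt [ 0.0002 -0.0002] cm [ -0.     0.06 -18.43] az 0.0531 F [ 0.5 -3.4  2.2] w 45.8 g 30.0
```

```bash
python3 -m creep '[{"ax":0,"ay":0,"az":0,"x":0,"y":0,"z":-0.5,"claw":1},{"ax":0,"ay":0,"az":0,"x":0,"y":0,"z":-1.5,"claw":1},{"ax":0,"ay":0,"az":0,"x":0,"y":0,"z":-2.2,"claw":1},{"ax":0,"ay":0,"az":0,"x":0,"y":0,"z":-2.4,"claw":1},{"ax":0,"ay":0,"az":0,"x":0,"y":0,"z":-2.4,"claw":1},{"ax":0,"ay":0,"az":0,"x":0,"y":0,"z":-2.4,"claw":1},{"ax":0,"ay":0,"az":0,"x":0,"y":0,"z":-2.0,"claw":1},{"ax":0,"ay":0,"az":0,"x":0,"y":0,"z":-1.3,"claw":1},{"ax":0,"ay":0,"az":0.02,"x":0,"y":0,"z":-0.5,"claw":1},{"ax":0,"ay":0,"az":0.03,"x":0,"y":0,"z":0,"claw":1},{"ax":0,"ay":0,"az":0,"x":0,"y":0,"z":0,"claw":1},{"ax":0,"ay":0,"az":0,"x":0,"y":0,"z":0,"claw":1}]'; python3 -c "
from h import *
go(486.3,11.5,170,17.8)"
```

```text
time_s: 14.8
tcp_pos: [474.9, 335.5, 166.5]
tcp_rot: [3.102, 0.491, -0.002]
ft_force: [-0.5, 0.6, -2.6]
width: 0.491
grip_force: 30.0
t 14.8 tcp [474.9 335.5 166.5] yaw 17.99 tilt [-0.0014 -0.0007] cm [-8.92 31.17 -0.33] az 0.0033 F [-0.5  0.6 -2.6] w 45.7 g 30.0
```

```bash
python3 -m creep '[{"ax":0,"ay":0,"az":0,"x":-0.3,"y":1.1,"z":-0.3,"claw":1},{"ax":0,"ay":0,"az":0,"x":-0.6,"y":2.1,"z":-0.2,"claw":1},{"ax":0,"ay":0,"az":0,"x":-0.85,"y":3.0,"z":0,"claw":1},{"ax":0,"ay":0,"az":0,"x":-0.85,"y":3.0,"z":0,"claw":1},{"ax":0,"ay":0,"az":0,"x":-0.85,"y":3.0,"z":0,"claw":1},{"ax":0,"ay":0,"az":0,"x":-0.85,"y":3.0,"z":0,"claw":1},{"ax":0,"ay":0,"az":0,"x":-0.85,"y":3.0,"z":0,"claw":1},{"ax":0,"ay":0,"az":0,"x":-0.85,"y":3.0,"z":0,"claw":1},{"ax":0,"ay":0,"az":0,"x":-0.85,"y":3.0,"z":0,"claw":1},{"ax":0,"ay":0,"az":0,"x":-0.8,"y":2.8,"z":0,"claw":1},{"ax":0,"ay":0,"az":0,"x":-0.6,"y":2.1,"z":0,"claw":1},{"ax":0,"ay":0,"az":0,"x":-0.3,"y":1.0,"z":0,"claw":1}]'; python3 -c "
from h import *
go(486.3,11.5,170,17.8)"
```

```text
time_s: 15.8
tcp_pos: [486.3, 20.3, 172.3]
tcp_rot: [3.103, 0.488, -0.001]
ft_force: [-0.2, -0.9, -2.8]
width: 0.488
grip_force: 30.0
t 15.8 tcp [486.3  20.3 172.3] yaw 17.89 tilt [-0.0005 -0.0005] cm [-0.27  0.84  0.23] az 0.0016 F [-0.2 -0.9 -2.8] w 45.4 g 30.0
```

Finish centring (tool slightly lagging), then measure the cover and housing in the side view.

```bash
python3 -m creep '[{"ax":0,"ay":0,"az":0,"x":-0.2,"y":0.5,"z":0.2,"claw":1},{"ax":0,"ay":0,"az":0,"x":0,"y":0,"z":0,"claw":1},{"ax":0,"ay":0,"az":0,"x":0,"y":0,"z":0,"claw":1},{"ax":0,"ay":0,"az":0,"x":0,"y":0,"z":0,"claw":1}]'; python3 - <<'E'
from m import *
go(486.3,11.5,150,17.8)
a=shot('side');u,v=proj(a,[486,12,130]).astype(int);print(u-50,v-45)
cv2.imwrite('pics/c4.png',cv2.resize(a['img'][v-45:v+45,u-50:u+50][...,::-1],None,fx=6.5,fy=6.5,interpolation=cv2.INTER_CUBIC))
P=cloud(a)
for zl,zh in((150,178),(78,90)):
    w=P[(a['depth']>0)&(P[...,2]>zl)&(P[...,2]<zh)&(np.hypot(P[...,0]-486,P[...,1]-12)<82)]
    r=cv2.minAreaRect(w[:,:2].astype(np.float32));print(len(w),r,np.percentile(w[:,2],[5,50,95]))
E
```

```text
time_s: 16.13
tcp_pos: [486.4, 18.5, 170.5]
tcp_rot: [-3.102, -0.492, 0.0]
ft_force: [-0.0, -0.2, -3.1]
width: 0.492
grip_force: 30.0
t 16.13 tcp [486.4  18.5 170.5] yaw 18.04 tilt [-0.0002  0.0003] cm [-0.23  0.66  2.05] az 0.0042 F [-0.  -0.2 -3.1] w 45.7 g 30.0
218 136
536 ((484.94232177734375, 23.321876525878906), (123.58267974853516, 91.04379272460938), 17.78147315979004) [159.23233792 163.61287633 172.5297266 ]
590 ((484.536376953125, 14.599342346191406), (123.7762222290039, 90.67708587646484), 16.868213653564453) [79.37713825 83.75799583 87.24349911]
```

View pics/c4.png

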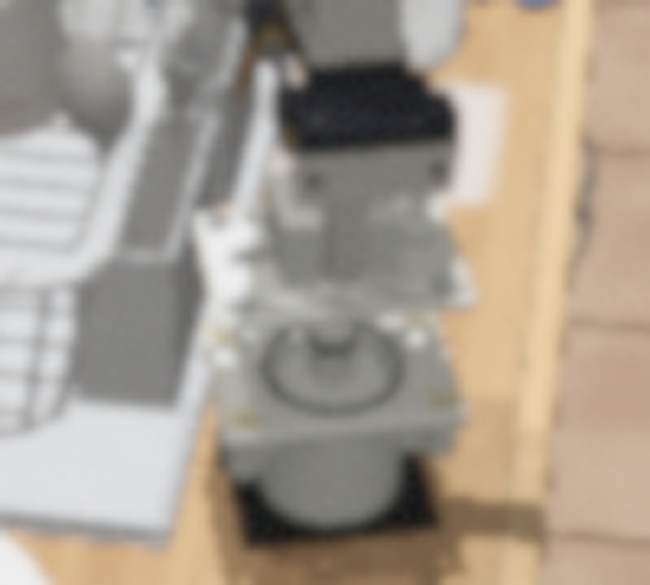

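Side view: the cover is level, about 7 mm off toward the camera as TCP says, with the cartridge upright in the well below. Centre it and descend part way (underside ≈125).

```bash
python3 -m creep '[{"ax":0,"ay":0,"az":0.005,"x":-0.2,"y":0.65,"z":0.4,"claw":1},{"ax":0,"ay":0,"az":0,"x":0,"y":0,"z":0.9,"claw":1},{"ax":0,"ay":0,"az":0,"x":0,"y":0,"z":1.0,"claw":1},{"ax":0,"ay":0,"az":0,"x":0,"y":0,"z":0.6,"claw":1},{"ax":0,"ay":0,"az":0,"x":0,"y":0,"z":0,"claw":1},{"ax":0,"ay":0,"az":0,"x":0,"y":0,"z":0,"claw":1},{"ax":0,"ay":0,"az":0,"x":0,"y":0,"z":0,"claw":1}]'; cat > k.py <<'E'
from m import *
go(486.2,11.2,114.7,17.7)
o=arm.get_obs();zc=o['tcp_pos'][2]-15.7+8
R=[]
for _ in range(4):
    a=shot('side');P=cloud(a);r=[]
    for zt,th in((zc,8),(84,8)):
        w=P[(a['depth']>0)&(P[...,2]>zt-th)&(P[...,2]<zt+5)&(np.hypot(P[...,0]-486,P[...,1]-12)<82)]
        # front (+y) long side: fit in tool-aligned frame
        c,s=np.cos(np.radians(17.7)),np.sin(np.radians(17.7));q=(w[:,:2]-[486.2,11.2])@np.array([[c,-s],[s,c]])
        b=[np.percentile(q[(q[:,0]>x0)&(q[:,0]<x0+12)][:,1],90) for x0 in range(-54,50,12)]
        k=np.polyfit(np.arange(-48,56,12),b,1)
        e=[np.percentile(q[:,0],[1.5,98.5]).mean(),k[1],np.degrees(np.arctan(k[0]))];r.append(e)
    R.append(r)
R=np.array(R);print('cover',R.mean(0)[0].round(2),'housing',R.mean(0)[1].round(2),'sd',R.std(0).round(2).tolist())
E
python3 k.py
```

```text
time_s: 16.77
tcp_pos: [486.7, 10.9, 141.8]
tcp_rot: [-3.104, -0.483, -0.0]
ft_force: [-0.0, -0.5, -3.0]
width: 0.492
grip_force: 30.0
t 16.77 tcp [486.7  10.9 141.8] yaw 17.7 tilt [0.0001 0.    ] cm [-0.03 -0.05  2.71] az -0.0 F [-0.  -0.5 -3. ] w 45.8 g 30.0
cover [ 1.07 45.63 -0.79] housing [ 0.34 44.93 -0.23] sd [[0.06, 0.11, 0.12], [0.2, 0.11, 0.48]]
```

```bash
python3 -m creep '[{"ax":0,"ay":0,"az":0,"x":-0.05,"y":0,"z":0.4,"claw":1},{"ax":0,"ay":0,"az":0,"x":0,"y":0,"z":0.5,"claw":1},{"ax":0,"ay":0,"az":0,"x":0,"y":0,"z":0.5,"claw":1},{"ax":0,"ay":0,"az":0,"x":0,"y":0,"z":0.5,"claw":1},{"ax":0,"ay":0,"az":0,"x":0,"y":0,"z":0.4,"claw":1},{"ax":0,"ay":0,"az":0,"x":0,"y":0,"z":0.2,"claw":1},{"ax":0,"ay":0,"az":0,"x":0,"y":0,"z":0,"claw":1},{"ax":0,"ay":0,"az":0,"x":0,"y":0,"z":0,"claw":1}]'; python3 k.py; python3 - <<'E'
from m import *
a=shot('side');u,v=proj(a,[486,12,105]).astype(int)
cv2.imwrite('pics/c5.png',cv2.resize(a['img'][v-35:v+35,u-45:u+45][...,::-1],None,fx=8,fy=8,interpolation=cv2.INTER_CUBIC))
b=shot('top');u,v=proj(b,[486,12,105]).astype(int)
for n,c in(('side',a),('top',b)):
    P=cloud(c)
    w=P[(c['depth']>0)&(P[...,2]>78)&(P[...,2]<112)&(np.hypot(P[...,0]-486,P[...,1]-12)<85)];print(n,np.histogram(w[:,2],bins=range(78,114,3)))
E
```

```text
time_s: 17.63
tcp_pos: [486.1, 10.7, 116.6]
tcp_rot: [-3.104, -0.483, 0.0]
ft_force: [-0.3, -0.6, -1.5]
width: 0.495
grip_force: 30.0
t 17.63 tcp [486.1  10.7 116.6] yaw 17.69 tilt [-0.0001  0.    ] cm [ 0.03 -0.05  0.19] az -0.0001 F [-0.3 -0.6 -1.5] w 46.0 g 30.0
cover [ 0.57 45.44 -1.09] housing [ 7.500e-01  4.589e+01 -4.000e-02] sd [[0.15, 0.23, 0.24], [0.29, 0.15, 0.29]]
side (array([ 40, 102,  77,  11,   0,   0,   0,   1,  11,  73, 269]), array([ 78,  81,  84,  87,  90,  93,  96,  99, 102, 105, 108, 111]))
top (array([ 2,  0,  3,  0,  0,  0,  1,  4, 20, 63, 49]), array([ 78,  81,  84,  87,  90,  93,  96,  99, 102, 105, 108, 111]))
```

View pics/c5.png

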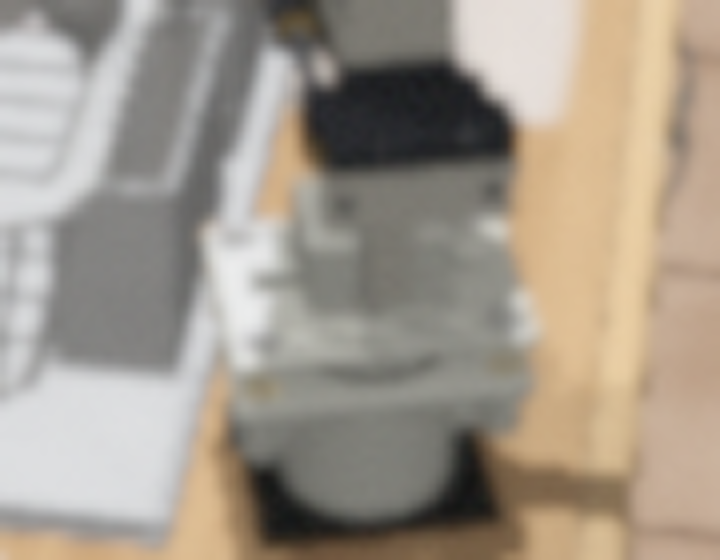

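Cover is level above the flange, front holes at crop (265,340) and (510,318), brass at (262,387) and (503,362). Lower the last 2 mm and check these against projection.

```bash
python3 -m creep '[{"ax":0,"ay":0,"az":0,"x":0.03,"y":-0.03,"z":0.18,"claw":1},{"ax":0,"ay":0,"az":0,"x":0,"y":0,"z":0,"claw":1},{"ax":0,"ay":0,"az":0,"x":0,"y":0,"z":0,"claw":1},{"ax":0,"ay":0,"az":0,"x":0,"y":0,"z":0,"claw":1}]'; python3 - <<'E'
from m import *
a=shot('side');u,v=proj(a,[486,12,105]).astype(int);o=np.array([u-45,v-35])
print({n:(ray(a,np.array(px)/8-.44+o,z)[0,:2]).round(1).tolist() for n,px,z in(('cL',(265,340),108.9),('cR',(510,318),108.9),('bL',(262,387),84),('bR',(503,362),84))})
W,A=brass(a);print('brass now',W.round(1).tolist(),A)
go(486.3,11,114.7,17.7)
E
```

```text
time_s: 18.27
tcp_pos: [486.3, 11.0, 114.8]
tcp_rot: [-3.104, -0.483, 0.0]
ft_force: [0.6, -0.7, -2.9]
width: 0.493
grip_force: 30.0
{'cL': [521.1, 55.9], 'cR': [426.6, 27.4], 'bL': [522.3, 55.9], 'bR': [428.3, 25.6]}
brass now [] []
t 18.32 tcp [486.3  11.  114.8] yaw 17.69 tilt [-0.  0.] cm [0.   0.   0.01] az -0.0001 F [ 0.5  0.2 -2.2] w 45.3 g 30.0
```

```bash
python3 -m creep '[{"ax":0,"ay":0,"az":-0.01,"x":0.04,"y":0.02,"z":0,"claw":1},{"ax":0,"ay":0,"az":0,"x":0,"y":0,"z":0,"claw":1},{"ax":0,"ay":0,"az":0,"x":0,"y":0,"z":0,"claw":1},{"ax":0,"ay":0,"az":0,"x":0,"y":0,"z":0,"claw":1},{"ax":0,"ay":0,"az":0,"x":0,"y":0,"z":0,"claw":1},{"ax":0,"ay":0,"az":0,"x":0,"y":0,"z":0,"claw":1}]'; python3 k.py; python3 - <<'E'
from m import *
c=np.mean([shot('side')['img'].astype(float) for _ in range(5)],0);a=shot('side')
R=cv2.Rodrigues(np.array([0,0,np.radians(17.9)]))[0]
yel=np.clip((c[...,0]+c[...,1])/2-c[...,2]-8,0,None);g=c.mean(-1)
for nm,z,im in(('brass',84,yel),('hole',106.9+.2,cv2.morphologyEx(g.astype(np.uint8),cv2.MORPH_BLACKHAT,np.ones((7,7))).astype(float))):
  for sx in(50,-50):
    p=np.array([486.3,11,z])+R@[sx,34,0];u,v=np.round(proj(a,p)).astype(int)
    w=im[v-3:v+4,u-4:u+5];w=np.clip(w-np.median(w),0,None);yy,xx=np.mgrid[v-3:v+4,u-4:u+5]
    q=ray(a,((w*xx).sum()/w.sum(),(w*yy).sum()/w.sum()),z)[0];print(nm,sx,w.max().round(),(R.T@(q-p))[:2].round(2))
E
```

```text
time_s: 18.82
tcp_pos: [486.7, 11.0, 114.8]
tcp_rot: [-3.102, -0.499, 0.0]
ft_force: [0.1, 0.7, -2.8]
width: 0.494
grip_force: 30.0
t 18.82 tcp [486.7  11.  114.8] yaw 18.26 tilt [-0.0001  0.    ] cm [-0.04 -0.04  0.01] az 0.0099 F [ 0.1  0.7 -2.8] w 45.9 g 30.0
cover [ 1.38 45.55 -0.26] housing [ 7.700e-01  4.633e+01 -4.000e-02] sd [[0.11, 0.41, 0.63], [0.15, 0.22, 0.37]]
brass 50 24.0 [ 5.25 -0.78]
brass -50 25.0 [-7.12  0.71]
hole 50 28.0 [2.66 3.6 ]
hole -50 14.0 [3.42 1.91]
```

```bash
python3 -c "
from cell import arm
print(arm.job_done())"
```

```text
the job is handed in; nothing more can be done
None
```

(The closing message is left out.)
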